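# Fetch the grease tin from behind the cans

### The job

The target-line pulley is due for greasing, and the grease tin is hemmed in at the back of the grey tray by the spray can, the solvent bottle and the oil bottle. Stand those three on the blue mat, set the tin in the middle of the black rubber pad in front of the pulley, and then put the three back in the tray, each upright on the very spot where it stood at the start. Keep the bottles and the can upright, set things down without dropping them, and leave the ear defenders, the clear parts case and the brush where they are.

Things in the scene. Friction and masses are not known exactly. Their poses are not given: they have to be found in the camera images.
- spray_can_mid (a point): red spray can with a white band and a white cap: round, straight red body 52 mm across up to 108 mm above its base, then the cap, 45 mm across; 140 mm high in all, about 0.19 kg. Stands upright in the tray. This point is its centre, 70 mm above its base; z up along its axis
- solvent_bottle_mid (a point): brown solvent bottle with a white paper label and a small black cap: round, straight body 50 mm across up to 104 mm above its base, cap 29 mm across; 136 mm high in all, about 0.17 kg. Stands upright in the tray. This point is its centre, 68 mm above its base; z up along its axis
- oil_bottle_mid (a point): green oil bottle with a white band and a yellow pointed spout: round, straight body 48 mm across up to 104 mm above its base, spout 32 mm across narrowing to a tip; 138 mm high in all, about 0.15 kg. Stands upright in the tray. This point is its centre, 69 mm above its base; z up along its axis
- grease_tin_mid (a point): low round grease tin, steel with a brass-coloured lid: 60 mm across, 30 mm high, about 0.13 kg. It stands at the far side of the tray, 10 mm from the far wall, with the three tall ones to its left, right and front some 6 mm away. This point is its centre, 15 mm above its base; z up
- tray: grey open tray with orange end lugs, fixed to the bench: outside 150 mm along x, 200 mm along y (222 with lugs), 45 mm high, walls and floor 4 mm thick. Origin at the centre of its underside; x to its far side, z up. The tin stands on its floor at about x = 30, y = 0 mm; the tall ones at about (30, 62), (30, -62) and (-32, 0) mm, which one where differs from start to start
- drip_mat: flat blue rectangular mat fixed to the bench, 140 mm along its x, 200 mm along its y, 4 mm thick: the side area. Origin at the centre of its underside; z up
- pad (a point): centre of the top of the black rubber pad, 90 x 90 mm, on the aluminium base plate (fixed, 160 x 140 mm) of the target-line pulley; pad top 11 mm above the bench. x points to the white grooved wheel in its grey fork, y along the axle, z up. The wheel and fork stand 47 to 119 mm from this point along x, 62 mm wide along y, 96 mm above the bench
- ear_defenders: red ear defenders with a black band, lying on the bench beyond the work, about 165 x 135 mm, 72 mm high; to be left alone. Origin on the bench between the cups
- parts_case: clear plastic case of small brass and steel fittings, 110 x 170 mm, 35 mm high, lying on the bench beyond the work; to be left alone. Origin at the centre of its underside
- bench_brush: wooden brush with brass bristles, 185 mm long, 18 mm wide, 25 mm high, lying on the bench between the robot and the work; to be left alone. Origin at the centre of its underside, length along its y
Things that resemble listed ones, but are neither listed nor needed, are in the scene too. Leave any purple look-alike of the part that bears solvent_bottle_mid alone. Leave any turquoise look-alike of the tray alone.

How it is judged:
By the outcome, as a careful person would: the job done as asked, in the order asked, and still so for the second after the job is handed in, with the robot touching nothing.
It also fails if it takes over 144 s, if anything falls off the work surface, if the arm or the gripper's body presses on something with over 40 N, if the wrist force passes 120 N, or if a joint passes its speed limit or range.

### The arm

A 6-joint arm with a two-finger parallel gripper is mounted at the origin on the work surface. World frame = base frame: x ahead of the robot, y to its left, z up, the work surface at z = 0. Lengths are in mm, angles in rad, forces in N, time in s.
With the tool pointing down it reaches from about 250 to 775 mm from the base axis. Payload 8.9 kg.
Tool frame: the origin (TCP) lies midway between the tips of the shut fingers; the grasp point (between the pads) lies 19 mm behind it; z points along the fingers, y is the line along which they close (so a half turn about z gives the same grasp; the last joint's range is limited). The gripper opens to 85 mm and grips with 20 to 120 N. Pads are 22 mm wide; open, the fingers measure 114 mm over their backs; the gripper's body (76 mm by 85 mm) begins 54 mm behind the grasp point. The pads swing forward as they close: fully open they stand 13 mm farther back than shut.
Start: joints at [1.178, 0.291, -0.153, 1.127, 0, 1.431], TCP at [131.813, 508.182, 231.305] pointing down, gripper open.
Joint ranges: [-2.52, 2.52], [-0.91, 1.74], [-1.3, 1.37], [-1.96, 2.02], [-1.52, 1.47], [-3.14, 3.14]. Speed limits (rad/s): [2.22, 2.22, 2.79, 3.14, 3.14, 3.14].

### API

Orientations are given as a rotation vector (axis times angle).
In Python, from cell import robot gives the robot as it stands.
- The arm moves only by the shell command python3 -m jog 'ROWS' [OPENING] [FORCE]. ROWS is JSON, a list of rows, each a list of 2 entries, a list of its own where there are three numbers: the shift along the tool's x, y, z in mm, then the turn, a rotation vector about the tool's x, y, z in degrees. A call has 1 to 20 rows; each row shifts and turns the commanded pose from where the row before left it, along the tool's axes as they then stand; what a row does not reach is not made up. A row lasts 1/8 s, in which the tool goes at most 62.5 mm and 10.7 degrees, less where a joint would pass 70% of its speed; a pose out of reach is approached as far as the arm can. A call is refused whole if a number of a shift passes 62.5 or a number of a turn 10.7, either way. A call with a gripper value outside its range is refused whole. OPENING is the closure in counts, from 0 (fully open) to 255 (shut), set as the call begins (- or left out, the last holds). The fingers move at their own pace and stop on an object; FORCE is the grip in N (left out, the last holds). Time passes only in rows, so rows that do not move let the fingers close. It gives the time, the measured TCP pose, the force, the opening and the grip force at its end, in the units of the state.
- robot.read_state(): the state, without advancing time (a new reading comes with each control period).
- robot.camera(name): name is "side" or "top"; returns a dict with "image" (420x560x3 uint8, red, green, blue), "mtx" (3x3 intrinsics, pixels), "k1" (the pictures are not rectified: a ray, as slopes to the right and down, at radius r is drawn at 1 + k1 r^2 times it, then the intrinsics apply), "rvec" (rotation vector, rad) and "tvec" (3), from world to camera coordinates, as OpenCV has them. Camera axes: x right, y down, z forward; pixel columns grow to the right and rows downward; lengths in mm; the calibration is good to about 2 mm. A picture is of the moment at which its call begins. There is no depth.
- robot.sign_off(): hands the job in; it is judged then, once.
The state is a dict: "clock": time; "qpos": joint angles; "joint_velocities": joint speeds; "effort": joint torques, N m; "tcp_pos": TCP position; "eef_rot": TCP orientation; "wrist_force": force on the tool from outside, world axes, zero at the start; "wrist_torque": the same for the moment, N m; "gripper_width": opening from 0.0 (shut) to 1.0 (fully open); "finger_force": force on a finger pad.
Only numpy, scipy, OpenCV 4.12 (cv2) and the standard library are available. Lean on these libraries where they do the work, as an engineer would, in place of code of your own. Each camera call takes 0.05 s, during which the arm holds its last target. There are 200 camera calls.

## Working session

There is one attempt and no reset: what is moved stays moved. The work goes in short steps, Python scripts to look and compute and a shell command to move; the robot and the scene stay as the last step left them, time stands still between calls to the robot, and variables do not carry over. Pictures are saved under pics/ and viewed, at most 14 in all, crops included, and the job is handed in when it is done.

```bash
mkdir -p pics; ls; cat > h.py <<'E'
import numpy as np, cv2
from cell import robot
def snap(n,f=None):
    c=robot.camera(n)
    if f: cv2.imwrite('pics/'+f,c['image'][:,:,::-1])
    return c
def ray(c,u,v):
    m=np.array(c['mtx']);xd,yd=(u-m[0,2])/m[0,0],(v-m[1,2])/m[1,1]
    rd=np.hypot(xd,yd);r=rd
    for _ in range(30): r=rd/(1+c['k1']*r*r)
    s=r/rd if rd>0 else 1
    R=cv2.Rodrigues(np.array(c['rvec'],float))[0];t=np.array(c['tvec'],float).ravel()
    return -R.T@t, R.T@np.array([xd*s,yd*s,1])
def onz(c,u,v,z):
    o,d=ray(c,u,v);return o+d*(z-o[2])/d[2]
def proj(c,p):
    R=cv2.Rodrigues(np.array(c['rvec'],float))[0];q=R@np.array(p,float)+np.array(c['tvec'],float).ravel()
    x=q[:2]/q[2];x=x*(1+c['k1']*(x@x));m=np.array(c['mtx']);return np.array([m[0,0]*x[0]+m[0,2],m[1,1]*x[1]+m[1,2]])
E
python3 - <<'E'
from h import *
for n in('top','side'):
    c=snap(n,n+'0.png');print(n,ray(c,280,210)[0].round(),onz(c,280,210,0).round())
print(robot.read_state())
E
```

```text
pics
top [ 493. -104. 1149.] [ 544. -128.    0.]
side [  337. -1130.   882.] [589. -23.   0.]
{'clock': 0.1, 'qpos': array([ 1.17770820e+00,  2.91245146e-01, -1.54053187e-01,  1.12665975e+00,
       -2.50598443e-05,  1.43151405e+00]), 'joint_velocities': array([ 1.47539651e-04, -1.80180455e-03,  1.71527596e-03, -6.81926908e-04,
        2.17383579e-04, -7.62082770e-05]), 'effort': array([ 2.01435425e-03, -5.37977815e+01,  3.31919611e+01,  9.21680796e-03,
       -1.99869442e-04, -2.24610773e-05]), 'tcp_pos': array([131.67036289, 507.8278618 , 230.77782588]), 'eef_rot': array([-3.97572369e-01, -3.11605027e+00,  1.77081174e-03]), 'wrist_force': array([-0.02064195, -0.72176836,  0.19320739]), 'wrist_torque': array([-0.01159931,  0.00871018,  0.0687614 ]), 'finger_force': 0.0, 'gripper_width': 1.0003850414164472}
```

View pics/top0.png

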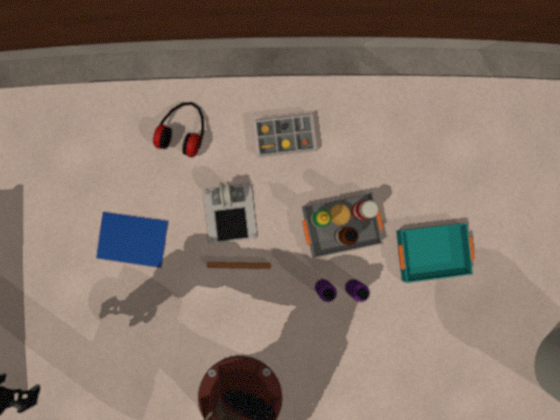

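View pics/side0.png

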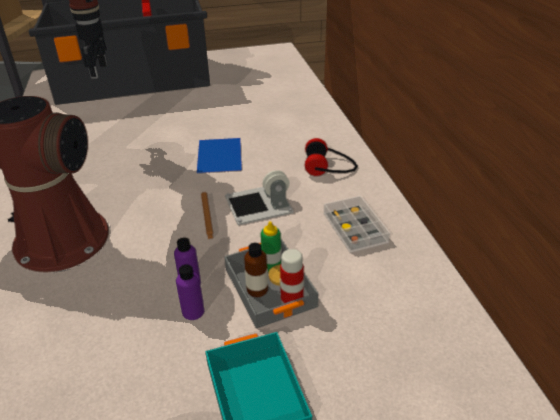

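Top view: the oil bottle (spout) is at (321,218), tin (341,214), spray can cap (368,210) and solvent cap (347,236), all in the grey tray around (343,225). The blue mat is at (133,239), pad (231,224), brush (239,265). 
Look-alikes: purple bottles at (326,290) and (357,290) against the brown one at (347,236), and the turquoise tray at (435,252) against the grey one. I choose the brown bottle and the grey tray, and check them in a crop next.

```bash
python3 - <<'E'
from h import *
c=snap('top');s=snap('side')
im=c['image'];cv2.imwrite('pics/crop1.png',cv2.resize(im[175:305,195:400][:,:,::-1],None,fx=3.8,fy=3.8,interpolation=cv2.INTER_CUBIC))
cv2.imwrite('pics/crop2.png',cv2.resize(s['image'][210:330,210:330][:,:,::-1],None,fx=4.8,fy=4.8,interpolation=cv2.INTER_CUBIC))
def blob(c,lo,hi,box,z,name):
    h=cv2.cvtColor(c['image'],cv2.COLOR_RGB2HSV);m=cv2.inRange(h,lo,hi);k=np.zeros_like(m);x0,y0,x1,y1=box;k[y0:y1,x0:x1]=m[y0:y1,x0:x1]
    cs=cv2.findContours(k,0,2)[0]
    q=max(cs,key=cv2.contourArea);r=cv2.minAreaRect(q)
    pts=[onz(c,*p,z)[:2] for p in cv2.boxPoints(r)]
    e=[pts[1]-pts[0],pts[2]-pts[1]]
    print(name,cv2.contourArea(q),np.round(r[0],1),onz(c,*r[0],z).round(1),[ (np.hypot(*v).round(1),np.degrees(np.arctan2(v[1],v[0])).round(1)) for v in e])
blob(c,(100,120,40),(130,255,255),(80,190,190,290),4,'mat')
blob(c,(0,0,0),(180,255,50),(210,200,255,245),11,'pad')
blob(c,(20,130,100),(32,255,255),(308,205,332,232),125,'oil spout')
blob(c,(0,0,150),(180,60,255),(355,195,385,222),140,'can cap')
blob(c,(15,80,80),(28,255,255),(330,203,352,226),34,'tin')
blob(c,(0,150,120),(15,255,255),(300,215,312,250),40,'lugL')
blob(c,(0,150,120),(15,255,255),(375,200,388,245),40,'lugR')
blob(c,(0,100,40),(15,255,200),(205,255,275,275),25,'brush')
for n,p in dict(can=(368,210,144),oil=(321,218,130),sol=(347,236,140)).items(): print(n,onz(c,*p).round(1))
for n,p in dict(can=(292,257,144),oil=(270,228,142),sol=(255,250,140)).items(): print(n,'side',onz(s,*p).round(1))
E
```

```text
mat 2827.5 [131.7 239.2] [466.7 309.2   4. ] [(np.float64(135.3), np.float64(-8.8)), (np.float64(194.6), np.float64(-99.0))]
pad 774.5 [230.9 224.1] [505.7  15.2  11. ] [(np.float64(83.9), np.float64(-84.8)), (np.float64(84.3), np.float64(-174.6))]
oil spout 106.5 [323.  217.5] [ 516.9 -237.   125. ] [(np.float64(31.5), np.float64(-91.1)), (np.float64(28.7), np.float64(178.5))]
can cap 162.0 [369.5 209. ] [ 536.1 -356.6  140. ] [(np.float64(38.5), np.float64(-28.4)), (np.float64(37.3), np.float64(-117.5))]
tin 339.5 [340.  214.5] [ 526.7 -297.7   34. ] [(np.float64(57.4), np.float64(-91.1)), (np.float64(59.9), np.float64(178.4))]
lugL 57.0 [306.2 232. ] [ 479.1 -199.6   40. ] [(np.float64(10.0), np.float64(-79.9)), (np.float64(64.1), np.float64(-169.9))]
lugR 39.5 [379.2 220.2] [ 508.1 -408.8   40. ] [(np.float64(10.2), np.float64(-80.0)), (np.float64(46.8), np.float64(-170.2))]
brush 292.0 [238.5 264.8] [389.4  -6.   25. ] [(np.float64(16.7), np.float64(-2.3)), (np.float64(179.9), np.float64(-92.4))]
can [ 533.5 -351.6  144. ]
oil [ 515.6 -231.1  130. ]
sol [ 467.7 -296.   140. ]
can side [ 535.1 -364.9  144. ]
oil side [ 511.8 -259.2  142. ]
sol side [ 465.4 -320.3  140. ]
```

View pics/crop1.png

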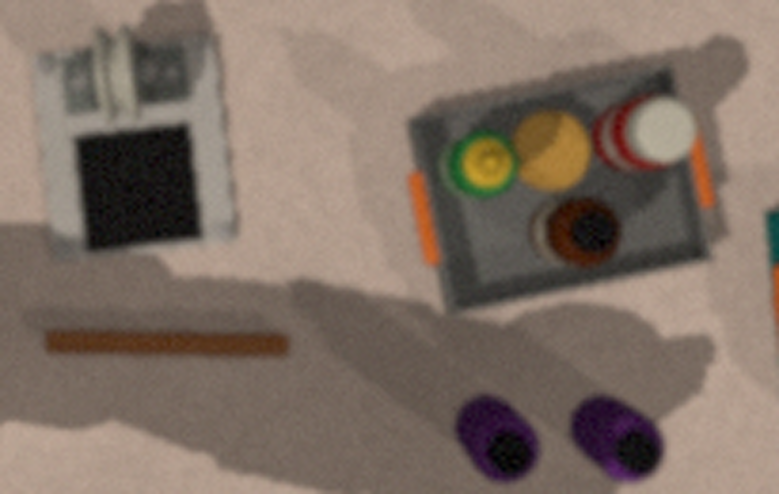

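View pics/crop2.png

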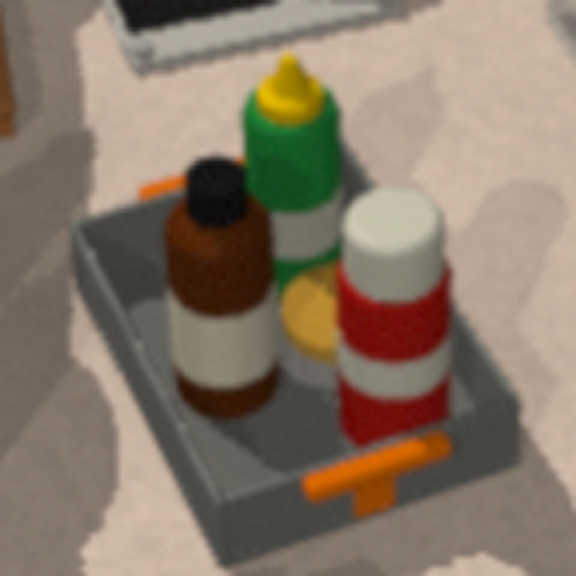

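Crops: the brown bottle with the black cap (crop1 594,232), the green oil bottle (488,163), the white-capped red can (664,130) and the brass tin (552,150) all stand in the grey tray with orange lugs. So the choice is confirmed, and the purple pair is outside at (510,452) and (637,452).

```bash
python3 - <<'E'
from h import *
c=snap('top');s=snap('side')
C=lambda p:((p[0]+.5)/3.8-.5+195,(p[1]+.5)/3.8-.5+175)
S=lambda p:((p[0]+.5)/4.8-.5+210,(p[1]+.5)/4.8-.5+210)
for n,a,b,z in [('can',(664,130),(393,218),144),('sol',(594,232),(217,172),140),('oil',(488,163),(289,58),142)]:
    u=onz(c,*C(a),z);v=onz(s,*S(b),z)
    o,d=ray(c,*C(a));p,e=ray(s,*S(b));k=np.linalg.lstsq(np.c_[d,-e],p-o,rcond=None)[0]
    print(n,u.round(1),v.round(1),'tri',((o+d*k[0]+p+e*k[1])/2).round(1))
# tin in the side view; yaw-based nominal spots; tray rim corners in top crop
for a in [(408,122),(668,70),(710,255),(455,312)]: print('tray rim/outer',onz(c,*C(a),45).round(1))
for b in [(75,228),(228,500)]: print('side rim',onz(s,*S(b),45).round(1))
T=np.array([497.5,-303.5]);R=np.array([[.985,-.174],[.174,.985]])
for q in [(30,0),(30,62),(30,-62),(-32,0)]: print(q,(T+R@q).round(1))
M=np.array([466.7,309.2]);a=np.radians(-8.8);R=np.array([[np.cos(a),-np.sin(a)],[np.sin(a),np.cos(a)]])
for q in [(35,60),(35,-60),(-35,0)]: print('mat',q,(M+R@q).round(1))
E
```

```text
can [ 536.4 -355.3  144. ] [ 535.6 -358.7  144. ] tri [ 536.4 -355.9  141.3]
sol [ 468.3 -306.2  140. ] [ 467.8 -305.9  140. ] tri [ 468.  -306.1  140.2]
oil [ 516.5 -234.9  142. ] [ 516.2 -237.3  142. ] tri [ 516.6 -235.2  140.2]
tray rim/outer [ 550.3 -188.9   45. ]
tray rim/outer [ 585.5 -384.5   45. ]
tray rim/outer [ 446.9 -412.1   45. ]
tray rim/outer [ 409.3 -220.6   45. ]
side rim [ 408.4 -223.8   45. ]
side rim [ 447.  -413.2   45. ]
(30, 0) [ 527.  -298.3]
(30, 62) [ 516.3 -237.2]
(30, -62) [ 537.8 -359.4]
(-32, 0) [ 466.  -309.1]
mat (35, 60) [510.5 363.1]
mat (35, -60) [492.1 244.6]
mat (-35, 0) [432.1 314.6]
```

```bash
python3 -m jog '[[[-40,0,0],[0,0,-7.25]],[[-40,0,0],[0,0,-7.25]],[[-40,0,0],[0,0,0]],[[-40,0,0],[0,0,0]],[[-40,0,0],[0,0,0]],[[-40,0,0],[0,0,0]],[[-40,0,0],[0,0,0]],[[-40,0,0],[0,0,0]]]' 0 40; python3 -c "
from cell import robot;print(robot.read_state())"
```

```text
clock: 1.3
tcp_pos: [451.5, 492.7, 231.1]
eef_rot: [-0.001, -3.141, 0.0]
wrist_force: [-1.4, 0.1, -0.8]
gripper_width: 1.004
finger_force: 0.0
{'clock': 1.3, 'qpos': array([7.19713313e-01, 5.75915468e-01, 2.91073364e-01, 1.28612765e+00,
       5.30563753e-05, 7.20490141e-01]), 'joint_velocities': array([-3.30932091e-01,  4.47739105e-01,  7.59731086e-01,  3.07178999e-01,
        1.06963218e-04, -3.28950363e-01]), 'effort': array([  1.52416393, -76.86861277,  30.46618938,  -0.62908955,
        -0.08902078,   0.52469211]), 'tcp_pos': array([451.47981181, 492.71453578, 231.14893314]), 'eef_rot': array([-1.22018172e-03, -3.14142705e+00,  1.16992343e-04]), 'wrist_force': array([-1.36395739,  0.14292456, -0.76430489]), 'wrist_torque': array([ 0.04530532,  0.02552621, -0.02236589]), 'finger_force': 0.0, 'gripper_width': 1.003837464604398}
```

Both views agree on height and position to about 3 mm, and the spots match the nominal tray layout. The tool axes are now −X, +Y, −Z of world. Moving above the solvent bottle.

```bash
python3 -m jog '[[[0,-50,0],[0,0,0]],[[0,-50,0],[0,0,0]],[[0,-50,0],[0,0,0]],[[0,-50,0],[0,0,0]],[[0,-50,0],[0,0,0]],[[0,-50,0],[0,0,0]],[[0,-50,0],[0,0,0]],[[0,-50,0],[0,0,0]],[[0,-50,0],[0,0,0]],[[0,-50,0],[0,0,0]],[[0,-50,0],[0,0,0]],[[0,-50,0],[0,0,0]],[[0,-50,0],[0,0,0]],[[0,-50,0],[0,0,0]],[[0,-50,0],[0,0,0]],[[0,-48,0],[0,0,0]],[[0,0,0],[0,0,0]],[[0,0,0],[0,0,0]],[[0,0,0],[0,0,0]]]'
```

```text
clock: 3.68
tcp_pos: [449.7, -304.0, 231.4]
eef_rot: [0.001, -3.141, -0.0]
wrist_force: [0.3, 0.9, -0.2]
gripper_width: 1.003
finger_force: 0.0
```

```bash
python3 -m jog '[[[-18,-2,0],[0,0,0]],[[0,0,40],[0,0,0]],[[0,0,40],[0,0,0]],[[0,0,40],[0,0,0]],[[0,0,20],[0,0,0]],[[0,0,12],[0,0,0]],[[0,0,8],[0,0,0]],[[0,0,0],[0,0,0]],[[0,0,0],[0,0,0]]]'; python3 - <<'E'
from h import *
s=snap('side');cv2.imwrite('pics/s1.png',cv2.resize(s['image'][120:330,170:350][:,:,::-1],None,fx=2.8,fy=2.8,interpolation=cv2.INTER_CUBIC))
E
```

```text
clock: 4.8
tcp_pos: [468.1, -307.4, 72.1]
eef_rot: [0.001, 3.141, -0.001]
wrist_force: [-0.2, -0.0, -0.3]
gripper_width: 0.999
finger_force: 0.0
```

View pics/s1.png

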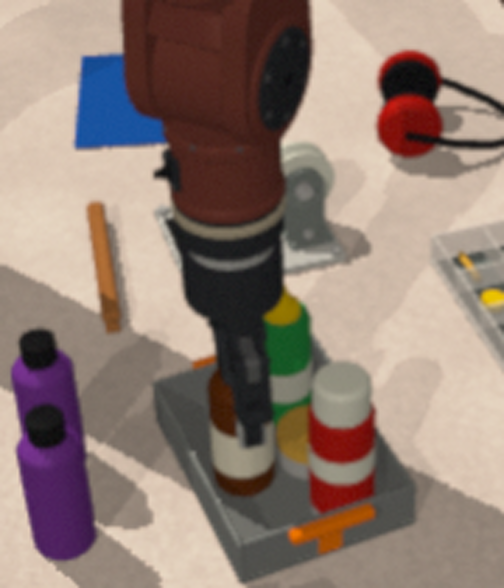

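The fingers straddle the brown bottle (its label is at 243,455), clear of the can (343,440). Grip.

```bash
python3 -m jog '[[[0,0,0],[0,0,0]],[[0,0,0],[0,0,0]],[[0,0,0],[0,0,0]],[[0,0,0],[0,0,0]],[[0,0,0],[0,0,0]],[[0,0,0],[0,0,0]],[[0,0,0],[0,0,0]],[[0,0,0],[0,0,0]]]' 255 40; python3 -m jog '[[[0,0,-10],[0,0,0]],[[0,0,-25],[0,0,0]],[[0,0,-40],[0,0,0]],[[0,0,-40],[0,0,0]],[[0,0,-40],[0,0,0]],[[0,0,-5],[0,0,0]],[[0,0,0],[0,0,0]]]'
```

```text
clock: 5.85
tcp_pos: [467.8, -307.4, 71.7]
eef_rot: [0.001, 3.141, -0.001]
wrist_force: [0.4, 0.4, 5.9]
gripper_width: 0.578
finger_force: 41.0
clock: 6.72
tcp_pos: [467.5, -307.0, 231.0]
eef_rot: [-0.001, -3.141, -0.0]
wrist_force: [-0.2, -0.7, -2.2]
gripper_width: 0.577
finger_force: 41.8
```

```bash
python3 -m jog '[[[0,10,0],[0,0,0]],[[0,20,0],[0,0,0]],[[3,40,0],[0,0,0]],[[3,40,0],[0,0,0]],[[3,40,0],[0,0,0]],[[3,40,0],[0,0,0]],[[3,40,0],[0,0,0]],[[3,40,0],[0,0,0]],[[3,40,0],[0,0,0]],[[3,40,0],[0,0,0]],[[3,40,0],[0,0,0]],[[3,40,0],[0,0,0]],[[3,40,0],[0,0,0]],[[2,40,0],[0,0,0]],[[0,40,0],[0,0,0]],[[0,40,0],[0,0,0]],[[0,22,0],[0,0,0]],[[0,10,0],[0,0,0]],[[0,0,0],[0,0,0]],[[0,0,0],[0,0,0]]]'; python3 -m jog '[[[0,0,20],[0,0,0]],[[0,0,40],[0,0,0]],[[0,0,40],[0,0,0]],[[0,0,30],[0,0,0]],[[0,0,15],[0,0,0]],[[0,0,6],[0,0,0]],[[0,0,4],[0,0,0]],[[0,0,0],[0,0,0]],[[0,0,0],[0,0,0]]]'; python3 -m jog '[[[0,0,1.5],[0,0,0]],[[0,0,1],[0,0,0]],[[0,0,0],[0,0,0]]]'
```

```text
clock: 9.22
tcp_pos: [432.8, 314.2, 231.3]
eef_rot: [-0.002, -3.141, 0.001]
wrist_force: [-0.4, 0.3, -1.6]
gripper_width: 0.576
finger_force: 41.9
clock: 10.35
tcp_pos: [433.5, 315.2, 77.0]
eef_rot: [0.001, 3.141, 0.001]
wrist_force: [0.7, -0.1, -1.3]
gripper_width: 0.574
finger_force: 41.9
clock: 10.72
tcp_pos: [433.0, 314.9, 73.7]
eef_rot: [-0.001, -3.141, 0.0]
wrist_force: [-0.2, -0.2, -1.6]
gripper_width: 0.575
finger_force: 41.9
```

```bash
python3 -m jog '[[[0,0,1],[0,0,0]],[[0,0,1],[0,0,0]],[[0,0,0],[0,0,0]]]'; python3 -m jog '[[[0,0,0.8],[0,0,0]],[[0,0,0],[0,0,0]]]'
```

```text
clock: 11.1
tcp_pos: [433.1, 314.9, 71.8]
eef_rot: [0.001, 3.142, 0.0]
wrist_force: [1.5, 0.5, -0.9]
gripper_width: 0.575
finger_force: 42.0
clock: 11.35
tcp_pos: [433.3, 314.9, 71.7]
eef_rot: [0.001, 3.141, 0.0]
wrist_force: [-1.8, -2.2, 8.8]
gripper_width: 0.576
finger_force: 42.9
```

```bash
python3 -m jog '[[[0,0,0],[0,0,0]],[[0,0,0],[0,0,0]],[[0,0,0],[0,0,0]],[[0,0,0],[0,0,0]],[[0,0,-15],[0,0,0]],[[0,0,-40],[0,0,0]],[[0,0,-50],[0,0,0]],[[0,0,-50],[0,0,0]],[[0,0,-5],[0,0,0]],[[0,0,0],[0,0,0]]]' 0; python3 -m jog '[[[-8,-50,0],[0,0,0]],[[-8,-50,0],[0,0,0]],[[-8,-50,0],[0,0,0]],[[-8,-50,0],[0,0,0]],[[-8,-50,0],[0,0,0]],[[-8,-50,0],[0,0,0]],[[-8,-50,0],[0,0,0]],[[-8,-50,0],[0,0,0]],[[-8,-50,0],[0,0,0]],[[-8,-50,0],[0,0,0]],[[-8,-50,0],[0,0,0]],[[-8,-50,0],[0,0,0]],[[-7,-50,0],[0,0,0]],[[0,-22,0],[0,0,0]],[[0,0,0],[0,0,0]],[[0,0,0],[0,0,0]]]'; python3 - <<'E'
from h import *
c=snap('top');cv2.imwrite('pics/t2.png',cv2.resize(c['image'][180:300,80:400][:,:,::-1],None,fx=2.5,fy=2.5,interpolation=cv2.INTER_CUBIC))
E
```

```text
clock: 12.6
tcp_pos: [433.1, 314.9, 231.5]
eef_rot: [0.001, 3.141, 0.001]
wrist_force: [-0.6, 0.3, -0.5]
gripper_width: 1.001
finger_force: 0.0
clock: 14.6
tcp_pos: [535.2, -356.0, 230.0]
eef_rot: [-0.001, -3.14, -0.003]
wrist_force: [0.0, -0.7, 0.4]
gripper_width: 1.002
finger_force: 0.0
```

View pics/t2.png

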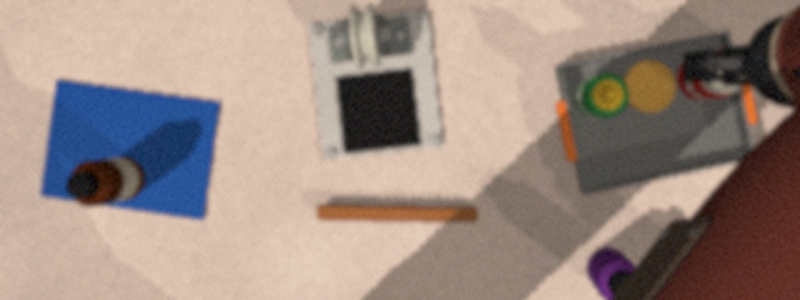

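The bottle stands upright on the mat (base near 125,180). The can, oil bottle and tin are untouched. Now the can.

```bash
python3 -m jog '[[[-1,-1,20],[0,0,0]],[[0,0,40],[0,0,0]],[[0,0,40],[0,0,0]],[[0,0,30],[0,0,0]],[[0,0,15],[0,0,0]],[[0,0,10],[0,0,0]],[[0,0,0],[0,0,0]],[[0,0,0],[0,0,0]]]'
```

```text
clock: 15.65
tcp_pos: [537.2, -358.6, 77.1]
eef_rot: [0.001, 3.14, -0.002]
wrist_force: [0.4, -0.1, -0.3]
gripper_width: 1.002
finger_force: 0.0
```

```bash
python3 -m jog '[[[0,1,2],[0,0,0]],[[0,0,0],[0,0,0]],[[0,0,0],[0,0,0]]]';python3 -m jog '[[[0,0,0],[0,0,0]],[[0,0,0],[0,0,0]],[[0,0,0],[0,0,0]],[[0,0,0],[0,0,0]],[[0,0,0],[0,0,0]],[[0,0,0],[0,0,0]],[[0,0,0],[0,0,0]],[[0,0,0],[0,0,0]]]' 255 40; python3 -m jog '[[[0,0,-10],[0,0,0]],[[0,0,-25],[0,0,0]],[[0,0,-40],[0,0,0]],[[0,0,-40],[0,0,0]],[[0,0,-40],[0,0,0]],[[0,0,-5],[0,0,0]],[[0,0,0],[0,0,0]]]'
```

```text
clock: 16.02
tcp_pos: [536.6, -357.2, 74.2]
eef_rot: [0.001, 3.141, -0.0]
wrist_force: [0.1, -0.4, -0.5]
gripper_width: 1.001
finger_force: 0.0
clock: 17.02
tcp_pos: [536.7, -357.3, 74.2]
eef_rot: [0.001, 3.141, -0.0]
wrist_force: [-0.6, 0.1, 5.2]
gripper_width: 0.601
finger_force: 41.7
clock: 17.9
tcp_pos: [536.4, -357.0, 233.5]
eef_rot: [-0.001, -3.141, -0.001]
wrist_force: [0.7, 0.3, -3.0]
gripper_width: 0.599
finger_force: 42.3
```

```bash
python3 -m jog '[[[0,10,0],[0,0,0]],[[0,25,0],[0,0,0]],[[2,42,0],[0,0,0]],[[2,42,0],[0,0,0]],[[2,42,0],[0,0,0]],[[2,42,0],[0,0,0]],[[2,42,0],[0,0,0]],[[2,42,0],[0,0,0]],[[2,42,0],[0,0,0]],[[2,42,0],[0,0,0]],[[2,42,0],[0,0,0]],[[2,42,0],[0,0,0]],[[2,42,0],[0,0,0]],[[2,42,0],[0,0,0]],[[2,42,0],[0,0,0]],[[0,42,0],[0,0,0]],[[0,42,0],[0,0,0]],[[0,35,0],[0,0,0]],[[0,20,0],[0,0,0]],[[0,0,0],[0,0,0]]]'; python3 -m jog '[[[0,0,20],[0,0,0]],[[0,0,40],[0,0,0]],[[0,0,40],[0,0,0]],[[0,0,30],[0,0,0]],[[0,0,15],[0,0,0]],[[0,0,6],[0,0,0]],[[0,0,4],[0,0,0]],[[0,0,0],[0,0,0]],[[0,0,0],[0,0,0]]]'
```

```text
clock: 20.4
tcp_pos: [510.3, 363.5, 233.0]
eef_rot: [0.001, -3.14, 0.001]
wrist_force: [-0.9, 0.3, -2.1]
gripper_width: 0.595
finger_force: 42.4
clock: 21.52
tcp_pos: [511.5, 363.1, 79.7]
eef_rot: [0.001, 3.141, 0.001]
wrist_force: [-0.1, -0.8, -1.6]
gripper_width: 0.596
finger_force: 42.4
```

```bash
python3 -m jog '[[[0,0,2],[0,0,0]],[[0,0,1.5],[0,0,0]],[[0,0,0],[0,0,0]]]'; python3 -m jog '[[[0,0,1],[0,0,0]],[[0,0,0],[0,0,0]]]';python3 -m jog '[[[0,0,0.7],[0,0,0]],[[0,0,0],[0,0,0]]]'
```

```text
clock: 21.9
tcp_pos: [511.0, 362.8, 75.4]
eef_rot: [-0.001, -3.141, 0.0]
wrist_force: [0.3, 0.2, -2.0]
gripper_width: 0.598
finger_force: 42.4
clock: 22.15
tcp_pos: [511.1, 362.8, 74.4]
eef_rot: [-0.001, -3.142, 0.0]
wrist_force: [-0.4, 0.4, -1.8]
gripper_width: 0.601
finger_force: 42.4
clock: 22.4
tcp_pos: [511.3, 362.9, 74.2]
eef_rot: [0.001, 3.141, 0.0]
wrist_force: [-1.1, -0.8, 4.2]
gripper_width: 0.597
finger_force: 42.9
```

```bash
python3 -m jog '[[[0,0,0],[0,0,0]],[[0,0,0],[0,0,0]],[[0,0,0],[0,0,0]],[[0,0,0],[0,0,0]],[[0,0,-15],[0,0,0]],[[0,0,-40],[0,0,0]],[[0,0,-50],[0,0,0]],[[0,0,-50],[0,0,0]],[[0,0,-5],[0,0,0]],[[0,0,0],[0,0,0]]]' 0; python3 -m jog '[[[-5,-23,0],[0,0,0]],[[0,-48,0],[0,0,0]],[[0,-48,0],[0,0,0]],[[0,-48,0],[0,0,0]],[[0,-48,0],[0,0,0]],[[0,-48,0],[0,0,0]],[[0,-48,0],[0,0,0]],[[0,-48,0],[0,0,0]],[[0,-48,0],[0,0,0]],[[0,-48,0],[0,0,0]],[[0,-48,0],[0,0,0]],[[0,-48,0],[0,0,0]],[[0,-48,0],[0,0,0]],[[0,0,0],[0,0,0]],[[0,0,0],[0,0,0]]]';  python3 -m jog '[[[0,0,20],[0,0,0]],[[0,0,40],[0,0,0]],[[0,0,40],[0,0,0]],[[0,0,30],[0,0,0]],[[0,0,15],[0,0,0]],[[0,0,10],[0,0,0]],[[0,0,0],[0,0,0]],[[0,0,0],[0,0,0]]]'
```

```text
clock: 23.65
tcp_pos: [511.2, 362.9, 234.5]
eef_rot: [0.001, 3.141, 0.001]
wrist_force: [0.0, 0.2, -0.7]
gripper_width: 0.998
finger_force: 0.0
clock: 25.52
tcp_pos: [514.5, -236.1, 232.9]
eef_rot: [-0.003, -3.14, -0.002]
wrist_force: [0.1, 0.5, -0.0]
gripper_width: 0.998
finger_force: 0.0
clock: 26.52
tcp_pos: [516.3, -236.5, 79.7]
eef_rot: [0.001, 3.14, -0.001]
wrist_force: [0.5, 0.4, 0.5]
gripper_width: 0.999
finger_force: 0.0
```

Down 6.5 more, grip, lift.

```bash
python3 -m jog '[[[0,0,6],[0,0,0]],[[0,0,0],[0,0,0]],[[0,0,0],[0,0,0]]]';python3 -m jog '[[[0,0,0],[0,0,0]],[[0,0,0],[0,0,0]],[[0,0,0],[0,0,0]],[[0,0,0],[0,0,0]],[[0,0,0],[0,0,0]],[[0,0,0],[0,0,0]],[[0,0,0],[0,0,0]],[[0,0,0],[0,0,0]]]' 255 40; python3 -m jog '[[[0,0,-10],[0,0,0]],[[0,0,-25],[0,0,0]],[[0,0,-40],[0,0,0]],[[0,0,-40],[0,0,0]],[[0,0,-40],[0,0,0]],[[0,0,-5],[0,0,0]],[[0,0,0],[0,0,0]]]'
```

```text
clock: 26.9
tcp_pos: [515.7, -236.2, 72.9]
eef_rot: [0.001, 3.142, 0.0]
wrist_force: [0.5, 0.0, 0.1]
gripper_width: 0.999
finger_force: 0.0
clock: 27.9
tcp_pos: [515.9, -236.4, 73.0]
eef_rot: [0.001, 3.141, -0.001]
wrist_force: [-1.5, -1.4, 5.4]
gripper_width: 0.548
finger_force: 40.9
clock: 28.78
tcp_pos: [515.4, -235.9, 232.4]
eef_rot: [-0.001, -3.141, -0.001]
wrist_force: [-1.0, 0.2, -1.9]
gripper_width: 0.554
finger_force: 41.3
```

```bash
python3 -m jog '[[[0,10,0],[0,0,0]],[[3,25,0],[0,0,0]],[[3,42,0],[0,0,0]],[[3,42,0],[0,0,0]],[[3,42,0],[0,0,0]],[[3,42,0],[0,0,0]],[[3,42,0],[0,0,0]],[[3,42,0],[0,0,0]],[[3,42,0],[0,0,0]],[[2,42,0],[0,0,0]],[[0,42,0],[0,0,0]],[[0,42,0],[0,0,0]],[[0,18,0],[0,0,0]],[[0,8,0],[0,0,0]],[[0,0,0],[0,0,0]]]'; python3 -m jog '[[[0,0,20],[0,0,0]],[[0,0,40],[0,0,0]],[[0,0,40],[0,0,0]],[[0,0,30],[0,0,0]],[[0,0,15],[0,0,0]],[[0,0,6],[0,0,0]],[[0,0,4],[0,0,0]],[[0,0,2],[0,0,0]],[[0,0,0],[0,0,0]],[[0,0,0],[0,0,0]]]'
```

```text
clock: 30.65
tcp_pos: [489.6, 244.6, 232.6]
eef_rot: [-0.001, -3.141, 0.001]
wrist_force: [-0.1, 0.1, -1.4]
gripper_width: 0.558
finger_force: 41.5
clock: 31.9
tcp_pos: [490.3, 245.0, 76.2]
eef_rot: [0.001, 3.141, 0.0]
wrist_force: [1.1, -0.4, -2.0]
gripper_width: 0.554
finger_force: 41.5
```

```bash
python3 -m jog '[[[0,0,0.6],[0,0,0]],[[0,0,0],[0,0,0]]]'; python3 -m jog '[[[0,0,0.6],[0,0,0]],[[0,0,0],[0,0,0]]]'
```

```text
clock: 32.15
tcp_pos: [490.0, 244.9, 75.2]
eef_rot: [0.001, 3.142, 0.0]
wrist_force: [0.2, 0.1, -1.1]
gripper_width: 0.554
finger_force: 41.5
clock: 32.4
tcp_pos: [490.0, 244.8, 74.5]
eef_rot: [-0.001, -3.141, 0.0]
wrist_force: [0.1, -0.7, -2.0]
gripper_width: 0.548
finger_force: 41.5
```

```bash
python3 -m jog '[[[0,0,0.8],[0,0,0]],[[0,0,0],[0,0,0]]]'; python3 -m jog '[[[0,0,0.8],[0,0,0]],[[0,0,0],[0,0,0]]]'
```

```text
clock: 32.65
tcp_pos: [490.0, 244.8, 73.7]
eef_rot: [-0.001, -3.141, 0.0]
wrist_force: [-0.2, 0.2, -0.5]
gripper_width: 0.552
finger_force: 41.5
clock: 32.9
tcp_pos: [490.1, 244.9, 73.1]
eef_rot: [0.001, 3.141, 0.0]
wrist_force: [-0.2, -0.7, 0.6]
gripper_width: 0.552
finger_force: 41.7
```

```bash
python3 -m jog '[[[0,0,0.4],[0,0,0]],[[0,0,0],[0,0,0]]]'; python3 -m jog '[[[0,0,0],[0,0,0]],[[0,0,0],[0,0,0]],[[0,0,0],[0,0,0]],[[0,0,0],[0,0,0]],[[0,0,-15],[0,0,0]],[[0,0,-40],[0,0,0]],[[0,0,-50],[0,0,0]],[[0,0,-50],[0,0,0]],[[0,0,-5],[0,0,0]],[[0,0,0],[0,0,0]]]' 0; python3 -m jog '[[[0,-15,0],[0,0,0]],[[-4,-48,0],[0,0,0]],[[-4,-48,0],[0,0,0]],[[-4,-48,0],[0,0,0]],[[-4,-48,0],[0,0,0]],[[-4,-48,0],[0,0,0]],[[-4,-48,0],[0,0,0]],[[-4,-48,0],[0,0,0]],[[-4,-48,0],[0,0,0]],[[-4,-48,0],[0,0,0]],[[0,-48,0],[0,0,0]],[[0,-48,0],[0,0,0]],[[0,0,0],[0,0,0]],[[0,0,0],[0,0,0]]]'; python3 - <<'E'
from h import *
c=snap('top');cv2.imwrite('pics/t3.png',cv2.resize(c['image'][180:300,80:400][:,:,::-1],None,fx=2.5,fy=2.5,interpolation=cv2.INTER_CUBIC))
h=cv2.cvtColor(c['image'],cv2.COLOR_RGB2HSV)
E
```

```text
clock: 33.15
tcp_pos: [490.3, 244.9, 73.0]
eef_rot: [0.001, 3.141, 0.0]
wrist_force: [-1.2, -0.4, 5.1]
gripper_width: 0.553
finger_force: 42.1
clock: 34.4
tcp_pos: [490.1, 244.9, 233.2]
eef_rot: [0.001, 3.141, 0.001]
wrist_force: [-0.2, 0.3, 0.0]
gripper_width: 0.997
finger_force: 0.0
clock: 36.15
tcp_pos: [524.5, -297.9, 231.5]
eef_rot: [-0.002, -3.14, -0.003]
wrist_force: [-0.6, 1.4, 0.3]
gripper_width: 1.001
finger_force: 0.0
```

View pics/t3.png

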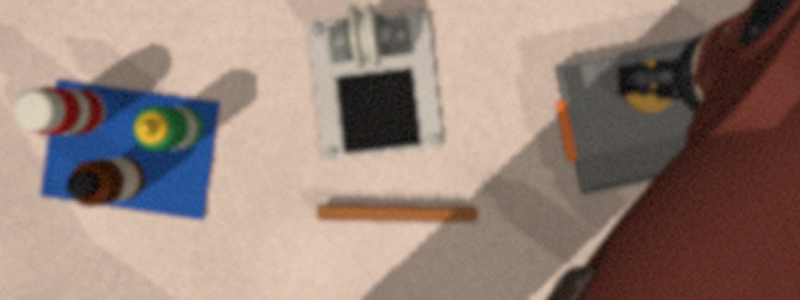

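All three stand on the mat (can base about (90,110), oil (180,128), solvent (125,180)). Now down to the tin.

```bash
python3 -m jog '[[[-1,0,20],[0,0,0]],[[0,0,40],[0,0,0]],[[0,0,40],[0,0,0]],[[0,0,40],[0,0,0]],[[0,0,20],[0,0,0]],[[0,0,0],[0,0,0]],[[0,0,0],[0,0,0]]]'; python3 - <<'E'
from h import *
s=snap('side');cv2.imwrite('pics/s4.png',cv2.resize(s['image'][180:330,210:340][:,:,::-1],None,fx=3.8,fy=3.8,interpolation=cv2.INTER_CUBIC))
E
```

```text
clock: 37.08
tcp_pos: [527.2, -297.9, 73.7]
eef_rot: [-0.0, 3.141, -0.001]
wrist_force: [0.4, 0.7, 1.5]
gripper_width: 1.001
finger_force: 0.0
```

View pics/s4.png

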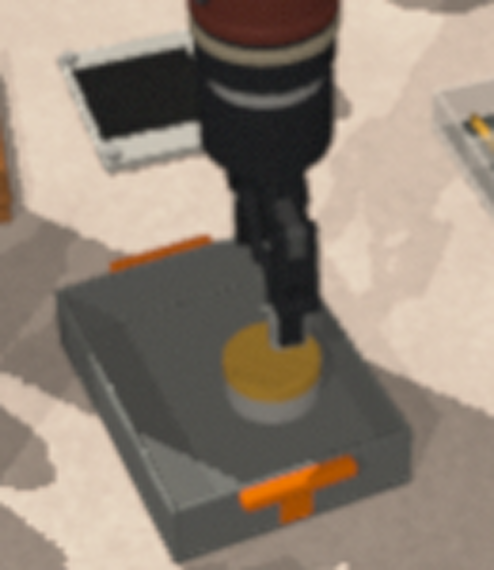

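The tin's lid is at crop (271,362), alone in the tray, with the fingers above and clear of it. I'll cross-check its position from this view.

```bash
python3 - <<'E'
from h import *
s=snap('side');print(onz(s,280.9,274.9,34).round(1))
E
python3 -m jog '[[[0,0,30],[0,0,0]],[[0,0,20],[0,0,0]],[[0,0,12],[0,0,0]],[[0,0,6],[0,0,0]],[[0,0,0],[0,0,0]],[[0,0,0],[0,0,0]]]'
```

```text
[ 524.9 -302.8   34. ]
clock: 37.92
tcp_pos: [527.1, -298.5, 5.4]
eef_rot: [0.001, 3.141, -0.001]
wrist_force: [0.0, 0.2, -0.3]
gripper_width: 1.0
finger_force: 0.0
```

```bash
python3 -m jog '[[[0.5,-1,1.5],[0,0,0]],[[0,0,0],[0,0,0]]]'; python3 -m jog '[[[0,0,0],[0,0,0]],[[0,0,0],[0,0,0]],[[0,0,0],[0,0,0]],[[0,0,0],[0,0,0]],[[0,0,0],[0,0,0]],[[0,0,0],[0,0,0]],[[0,0,0],[0,0,0]],[[0,0,0],[0,0,0]]]' 255 40; python3 -m jog '[[[0,0,-8],[0,0,0]],[[0,0,-25],[0,0,0]],[[0,0,-40],[0,0,0]],[[0,0,-40],[0,0,0]],[[0,0,-40],[0,0,0]],[[0,0,-8],[0,0,0]],[[0,0,0],[0,0,0]]]'
```

```text
clock: 38.17
tcp_pos: [526.2, -299.4, 3.3]
eef_rot: [0.001, 3.141, -0.0]
wrist_force: [-0.7, 0.2, -0.1]
gripper_width: 1.001
finger_force: 0.0
clock: 39.17
tcp_pos: [526.2, -299.2, 3.5]
eef_rot: [0.001, 3.141, -0.0]
wrist_force: [-1.5, 0.8, 5.4]
gripper_width: 0.692
finger_force: 43.1
clock: 40.05
tcp_pos: [526.1, -299.2, 164.0]
eef_rot: [0.001, 3.142, -0.0]
wrist_force: [-0.4, 0.1, -1.6]
gripper_width: 0.691
finger_force: 43.4
```

```bash
python3 -m jog '[[[0,10,0],[0,0,0]],[[2,25,0],[0,0,0]],[[3,42,0],[0,0,0]],[[3,42,0],[0,0,0]],[[3,42,0],[0,0,0]],[[3,42,0],[0,0,0]],[[3,42,0],[0,0,0]],[[3,42,0],[0,0,0]],[[0,18,0],[0,0,0]],[[0,9,0],[0,0,0]],[[0,0,0],[0,0,-5.3]],[[0,0,0],[0,0,0]],[[0,0,20],[0,0,0]],[[0,0,40],[0,0,0]],[[0,0,30],[0,0,0]],[[0,0,15],[0,0,0]],[[0,0,0],[0,0,0]],[[0,0,0],[0,0,0]]]'; python3 - <<'E'
from h import *
c=snap('top')
h=cv2.cvtColor(c['image'],cv2.COLOR_RGB2HSV)
s=snap('side');cv2.imwrite('pics/s5.png',cv2.resize(s['image'][130:250,200:320][:,:,::-1],None,fx=4.8,fy=4.8,interpolation=cv2.INTER_CUBIC))
E
```

```text
clock: 42.3
tcp_pos: [507.2, 14.6, 60.1]
eef_rot: [-0.143, 3.137, -0.0]
wrist_force: [0.7, 0.3, -1.7]
gripper_width: 0.687
finger_force: 43.4
```

View pics/s5.png

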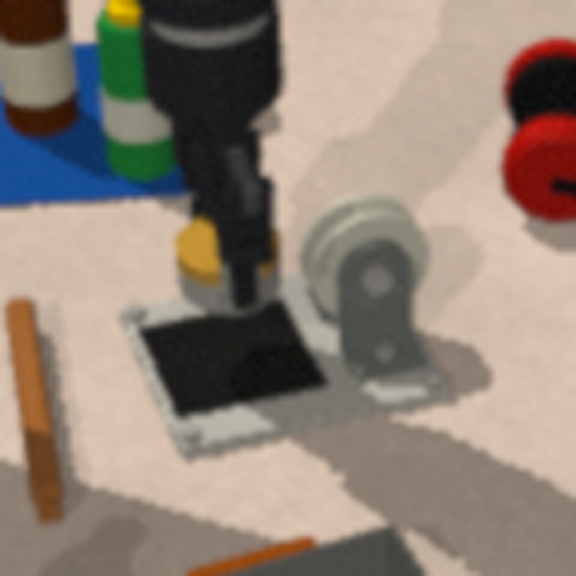

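The tin is held level at crop (228,250) above the pad, whose corners are (140,330), (285,303), (327,385) and (180,415). I'll check both centres from this view.

```bash
python3 - <<'E'
from h import *
s=snap('side');S=lambda p:((p[0]+.5)/4.8-.5+200,(p[1]+.5)/4.8-.5+130)
P=[onz(s,*S(p),11) for p in [(140,330),(285,303),(327,385),(180,415)]];print(np.round(P,1),np.mean(P,0).round(1))
h=cv2.cvtColor(s['image'],cv2.COLOR_RGB2HSV);m=cv2.inRange(h,(15,100,80),(28,255,255));k=m*0;k[170:192,232:262]=m[170:192,232:262]
ys,xs=np.where(k);print(len(xs),xs.min(),xs.max(),ys.min(),ys.max())
# lid silhouette: left edge & right edge rays at z=90.6; body of tin
for x in (xs.min()-.5,xs.max()+.5,): print(onz(s,x,181.5,90.6).round(1))
# expected silhouette for tin centred at TCP
t=[proj(s,(507.2+30*np.cos(a),14.6+30*np.sin(a),90.6)) for a in np.linspace(0,6.28,60)];t=np.array(t);print('exp',t.min(0).round(1),t.max(0).round(1))
E
```

```text
[[458.   51.9  11. ]
 [546.5  56.9  11. ]
 [553.6 -27.4  11. ]
 [467.3 -33.7  11. ]] [506.4  11.9  11. ]
118 236 257 175 189
[476.5  14.8  90.6]
[ 5.338e+02 -2.000e-01  9.060e+01]
exp [235.6 173.7] [257.9 186.3]
```

The views agree: pad centre is about (506,14.6), and the tin is centred under the TCP. Lowering.

```bash
python3 -m jog '[[[1,0,20],[0,0,0]],[[0,0,16],[0,0,0]],[[0,0,7],[0,0,0]],[[0,0,3],[0,0,0]],[[0,0,0],[0,0,0]],[[0,0,0],[0,0,0]]]';  python3 -m jog '[[[0,0,1],[0,0,0]],[[0,0,0],[0,0,0]]]'
```

```text
clock: 43.2
tcp_pos: [505.8, 14.7, 13.6]
eef_rot: [-0.144, 3.137, -0.0]
wrist_force: [0.3, -0.0, -1.0]
gripper_width: 0.693
finger_force: 43.4
clock: 43.45
tcp_pos: [505.4, 14.7, 12.2]
eef_rot: [-0.144, 3.138, -0.0]
wrist_force: [-0.8, 0.7, -0.4]
gripper_width: 0.689
finger_force: 43.4
```

```bash
python3 -m jog '[[[0,0,0.8],[0,0,0]],[[0,0,0],[0,0,0]]]';  python3 -m jog '[[[0,0,0.6],[0,0,0]],[[0,0,0],[0,0,0]]]'
```

```text
clock: 43.7
tcp_pos: [505.3, 14.7, 11.2]
eef_rot: [0.144, -3.138, -0.0]
wrist_force: [0.3, 0.7, -1.3]
gripper_width: 0.688
finger_force: 43.4
clock: 43.95
tcp_pos: [505.3, 14.7, 10.6]
eef_rot: [0.144, -3.138, -0.0]
wrist_force: [0.2, -0.4, -1.2]
gripper_width: 0.689
finger_force: 43.4
```

```bash
python3 -m jog '[[[0,0,0.6],[0,0,0]],[[0,0,0],[0,0,0]]]';  python3 -m jog '[[[0,0,0.4],[0,0,0]],[[0,0,0],[0,0,0]]]'
```

```text
clock: 44.2
tcp_pos: [505.4, 14.8, 10.4]
eef_rot: [-0.144, 3.138, 0.0]
wrist_force: [-1.4, -0.8, 4.5]
gripper_width: 0.692
finger_force: 44.1
clock: 44.45
tcp_pos: [505.4, 14.7, 10.4]
eef_rot: [-0.144, 3.138, -0.0]
wrist_force: [-4.0, -0.7, 11.9]
gripper_width: 0.69
finger_force: 44.8
```

```bash
python3 -m jog '[[[0,0,-0.8],[0,0,0]],[[0,0,0],[0,0,0]],[[0,0,0],[0,0,0]],[[0,0,0],[0,0,0]],[[0,0,-15],[0,0,0]],[[0,0,-40],[0,0,0]],[[0,0,-50],[0,0,0]],[[0,0,-50],[0,0,0]],[[0,0,-50],[0,0,0]],[[0,0,-16],[0,0,5.3]],[[0,0,0],[0,0,0]]]' 0; python3 -m jog '[[[0,30,0],[0,0,0]],[[5,50,0],[0,0,0]],[[5,50,0],[0,0,0]],[[5,50,0],[0,0,0]],[[0,35,0],[0,0,0]],[[0,15,0],[0,0,0]],[[0,0,0],[0,0,0]],[[0,0,0],[0,0,0]]]'; python3 - <<'E'
from h import *
c=snap('top');cv2.imwrite('pics/t6.png',cv2.resize(c['image'][170:300,80:400][:,:,::-1],None,fx=2.5,fy=2.5,interpolation=cv2.INTER_CUBIC))
h=cv2.cvtColor(c['image'],cv2.COLOR_RGB2HSV);m=cv2.inRange(h,(15,80,60),(28,255,255));k=m*0;k[200:245,210:255]=m[200:245,210:255]
q=max(cv2.findContours(k,0,2)[0],key=cv2.contourArea);e=cv2.minEnclosingCircle(q);print(e,onz(c,*e[0],41).round(1))
E
```

```text
clock: 45.82
tcp_pos: [506.1, 14.7, 233.5]
eef_rot: [0.0, 3.138, -0.001]
wrist_force: [0.6, -0.4, -0.1]
gripper_width: 1.0
finger_force: 0.0
clock: 46.82
tcp_pos: [490.5, 243.6, 231.2]
eef_rot: [-0.002, -3.141, 0.001]
wrist_force: [0.1, 0.2, 0.3]
gripper_width: 1.001
finger_force: 0.0
((229.5, 223.5), 11.768702507019043) [507.2  16.   41. ]
```

View pics/t6.png

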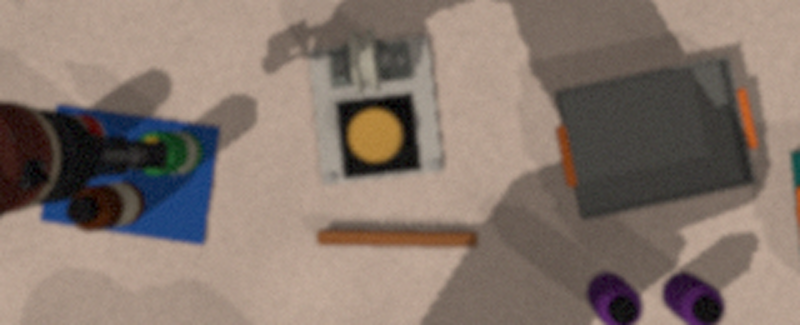

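The tin sits centred on the pad (375,135), and measures within 2 mm of the pad centre. The tray is empty. Now the oil bottle back.

```bash
python3 -m jog '[[[0,1,20],[0,0,0]],[[0,0,40],[0,0,0]],[[0,0,40],[0,0,0]],[[0,0,30],[0,0,0]],[[0,0,15],[0,0,0]],[[0,0,10],[0,0,0]],[[0,0,0],[0,0,0]],[[0,0,0],[0,0,0]]]'
```

```text
clock: 47.88
tcp_pos: [491.2, 245.9, 77.4]
eef_rot: [0.001, 3.14, 0.001]
wrist_force: [-0.5, -0.1, 0.2]
gripper_width: 0.998
finger_force: 0.0
```

```bash
python3 -m jog '[[[0.5,-0.8,3.7],[0,0,0]],[[0,0,0],[0,0,0]],[[0,0,0],[0,0,0]]]'; python3 -m jog '[[[0,0,0],[0,0,0]],[[0,0,0],[0,0,0]],[[0,0,0],[0,0,0]],[[0,0,0],[0,0,0]],[[0,0,0],[0,0,0]],[[0,0,0],[0,0,0]],[[0,0,0],[0,0,0]],[[0,0,0],[0,0,0]]]' 255 40; python3 -m jog '[[[0,0,-10],[0,0,0]],[[0,0,-25],[0,0,0]],[[0,0,-40],[0,0,0]],[[0,0,-40],[0,0,0]],[[0,0,-40],[0,0,0]],[[0,0,-5],[0,0,0]],[[0,0,0],[0,0,0]]]'
```

```text
clock: 48.25
tcp_pos: [490.1, 245.0, 72.9]
eef_rot: [0.001, 3.141, 0.0]
wrist_force: [0.0, -0.5, 0.3]
gripper_width: 1.003
finger_force: 0.0
clock: 49.25
tcp_pos: [490.2, 244.9, 73.0]
eef_rot: [0.001, 3.141, -0.0]
wrist_force: [-0.5, -1.7, 5.2]
gripper_width: 0.548
finger_force: 40.7
clock: 50.12
tcp_pos: [489.8, 245.0, 232.5]
eef_rot: [-0.001, -3.141, -0.0]
wrist_force: [0.3, 0.1, -2.1]
gripper_width: 0.553
finger_force: 41.3
```

```bash
python3 -m jog '[[[0,-10,0],[0,0,0]],[[-3,-25,0],[0,0,0]],[[-3,-42,0],[0,0,0]],[[-3,-42,0],[0,0,0]],[[-3,-42,0],[0,0,0]],[[-3,-42,0],[0,0,0]],[[-3,-42,0],[0,0,0]],[[-3,-42,0],[0,0,0]],[[-3,-42,0],[0,0,0]],[[-2,-42,0],[0,0,0]],[[0,-42,0],[0,0,0]],[[0,-42,0],[0,0,0]],[[0,-18,0],[0,0,0]],[[0,-8,0],[0,0,0]],[[0,0,0],[0,0,0]],[[0,0,0],[0,0,0]]]'; python3 -m jog '[[[0,0,20],[0,0,0]],[[0,0,40],[0,0,0]],[[0,0,40],[0,0,0]],[[0,0,30],[0,0,0]],[[0,0,15],[0,0,0]],[[0,0,6],[0,0,0]],[[0,0,4],[0,0,0]],[[0,0,0],[0,0,0]],[[0,0,0],[0,0,0]],[[0,0,0],[0,0,0]]]'
```

```text
clock: 52.12
tcp_pos: [515.7, -235.0, 232.8]
eef_rot: [0.001, -3.141, -0.001]
wrist_force: [0.2, -0.6, -1.3]
gripper_width: 0.554
finger_force: 41.4
clock: 53.38
tcp_pos: [515.9, -236.3, 78.3]
eef_rot: [0.001, 3.141, -0.001]
wrist_force: [0.3, 0.3, -0.1]
gripper_width: 0.553
finger_force: 41.4
```

```bash
python3 -m jog '[[[0,0,2],[0,0,0]],[[0,0,1.5],[0,0,0]],[[0,0,0],[0,0,0]]]'; python3 -m jog '[[[0,0,0.7],[0,0,0]],[[0,0,0],[0,0,0]]]';python3 -m jog '[[[0,0,0.5],[0,0,0]],[[0,0,0],[0,0,0]]]'
```

```text
clock: 53.75
tcp_pos: [515.5, -236.0, 74.1]
eef_rot: [-0.001, -3.141, -0.0]
wrist_force: [-0.0, 0.0, -1.1]
gripper_width: 0.552
finger_force: 41.4
clock: 54.0
tcp_pos: [515.6, -236.0, 73.5]
eef_rot: [-0.001, -3.141, -0.0]
wrist_force: [-0.1, 0.7, -1.3]
gripper_width: 0.549
finger_force: 41.4
clock: 54.25
tcp_pos: [515.7, -236.1, 73.1]
eef_rot: [0.001, 3.142, -0.0]
wrist_force: [0.0, -0.7, -1.3]
gripper_width: 0.554
finger_force: 41.4
```

```bash
python3 -m jog '[[[0,0,0.5],[0,0,0]],[[0,0,0],[0,0,0]]]'; python3 -m jog '[[[0,0,0.2],[0,0,0]],[[0,0,0],[0,0,0]]]'
```

```text
clock: 54.5
tcp_pos: [515.9, -236.1, 73.0]
eef_rot: [0.001, 3.141, -0.0]
wrist_force: [0.6, 1.0, 4.1]
gripper_width: 0.557
finger_force: 41.8
clock: 54.75
tcp_pos: [516.0, -236.2, 73.0]
eef_rot: [0.001, 3.141, -0.0]
wrist_force: [-1.9, 0.9, 6.6]
gripper_width: 0.553
finger_force: 41.9
```

```bash
python3 -m jog '[[[0,0,0],[0,0,0]],[[0,0,0],[0,0,0]],[[0,0,0],[0,0,0]],[[0,0,0],[0,0,0]],[[0,0,-15],[0,0,0]],[[0,0,-40],[0,0,0]],[[0,0,-50],[0,0,0]],[[0,0,-50],[0,0,0]],[[0,0,-5],[0,0,0]],[[0,0,0],[0,0,0]]]' 0; python3 -m jog '[[[5,23,0],[0,0,0]],[[0,48,0],[0,0,0]],[[0,48,0],[0,0,0]],[[0,48,0],[0,0,0]],[[0,48,0],[0,0,0]],[[0,48,0],[0,0,0]],[[0,48,0],[0,0,0]],[[0,48,0],[0,0,0]],[[0,48,0],[0,0,0]],[[0,48,0],[0,0,0]],[[0,48,0],[0,0,0]],[[0,48,0],[0,0,0]],[[0,48,0],[0,0,0]],[[0,0,0],[0,0,0]],[[0,0,0],[0,0,0]]]';  python3 -m jog '[[[0,0,20],[0,0,0]],[[0,0,40],[0,0,0]],[[0,0,40],[0,0,0]],[[0,0,30],[0,0,0]],[[0,0,15],[0,0,0]],[[0,0,10],[0,0,0]],[[0,0,0],[0,0,0]],[[0,0,0],[0,0,0]]]'
```

```text
clock: 56.0
tcp_pos: [515.8, -236.1, 233.1]
eef_rot: [0.001, 3.141, -0.001]
wrist_force: [0.2, 0.8, -0.0]
gripper_width: 0.999
finger_force: 0.0
clock: 57.88
tcp_pos: [510.4, 362.4, 231.1]
eef_rot: [-0.0, -3.139, 0.002]
wrist_force: [-0.7, -0.5, 0.1]
gripper_width: 0.997
finger_force: 0.0
clock: 58.88
tcp_pos: [511.8, 363.2, 78.5]
eef_rot: [0.001, 3.14, 0.001]
wrist_force: [0.1, 0.4, 0.4]
gripper_width: 1.0
finger_force: 0.0
```

```bash
python3 -m jog '[[[0,0,3.5],[0,0,0]],[[0,0,0],[0,0,0]],[[0,0,0],[0,0,0]]]'; python3 -m jog '[[[0,0,0],[0,0,0]],[[0,0,0],[0,0,0]],[[0,0,0],[0,0,0]],[[0,0,0],[0,0,0]],[[0,0,0],[0,0,0]],[[0,0,0],[0,0,0]],[[0,0,0],[0,0,0]],[[0,0,0],[0,0,0]]]' 255 40; python3 -m jog '[[[0,0,-10],[0,0,0]],[[0,0,-25],[0,0,0]],[[0,0,-40],[0,0,0]],[[0,0,-40],[0,0,0]],[[0,0,-40],[0,0,0]],[[0,0,-5],[0,0,0]],[[0,0,0],[0,0,0]]]'
```

```text
clock: 59.25
tcp_pos: [511.1, 363.0, 74.0]
eef_rot: [0.001, 3.142, 0.0]
wrist_force: [-0.5, -0.6, 0.5]
gripper_width: 0.998
finger_force: 0.0
clock: 60.25
tcp_pos: [511.3, 362.9, 74.1]
eef_rot: [0.001, 3.141, 0.0]
wrist_force: [-0.2, -0.9, 6.3]
gripper_width: 0.599
finger_force: 41.6
clock: 61.12
tcp_pos: [510.9, 362.9, 233.5]
eef_rot: [-0.001, -3.141, 0.0]
wrist_force: [-0.2, -0.1, -2.6]
gripper_width: 0.599
finger_force: 42.1
```

```bash
python3 -m jog '[[[0,-10,0],[0,0,0]],[[0,-25,0],[0,0,0]],[[-2,-42,0],[0,0,0]],[[-2,-42,0],[0,0,0]],[[-2,-42,0],[0,0,0]],[[-2,-42,0],[0,0,0]],[[-2,-42,0],[0,0,0]],[[-2,-42,0],[0,0,0]],[[-2,-42,0],[0,0,0]],[[-2,-42,0],[0,0,0]],[[-2,-42,0],[0,0,0]],[[-2,-42,0],[0,0,0]],[[-2,-42,0],[0,0,0]],[[-2,-42,0],[0,0,0]],[[-1,-42,0],[0,0,0]],[[0,-42,0],[0,0,0]],[[0,-42,0],[0,0,0]],[[0,-35,0],[0,0,0]],[[0,-20,0],[0,0,0]],[[0,0,0],[0,0,0]]]'; python3 -m jog '[[[0,0,0],[0,0,0]],[[0,0,20],[0,0,0]],[[0,0,40],[0,0,0]],[[0,0,40],[0,0,0]],[[0,0,30],[0,0,0]],[[0,0,15],[0,0,0]],[[0,0,6],[0,0,0]],[[0,0,4],[0,0,0]],[[0,0,0],[0,0,0]],[[0,0,0],[0,0,0]],[[0,0,0],[0,0,0]]]'
```

```text
clock: 63.62
tcp_pos: [534.9, -357.7, 232.8]
eef_rot: [-0.004, -3.14, -0.002]
wrist_force: [-0.3, 0.1, -1.5]
gripper_width: 0.595
finger_force: 42.3
clock: 65.0
tcp_pos: [535.8, -357.3, 79.4]
eef_rot: [0.001, 3.141, -0.001]
wrist_force: [0.3, -0.0, -2.7]
gripper_width: 0.597
finger_force: 42.3
```

```bash
python3 -m jog '[[[-1,0,2],[0,0,0]],[[0,0,1.5],[0,0,0]],[[0,0,0],[0,0,0]]]'; python3 -m jog '[[[0,0,0.7],[0,0,0]],[[0,0,0],[0,0,0]]]';python3 -m jog '[[[0,0,0.5],[0,0,0]],[[0,0,0],[0,0,0]]]'
```

```text
clock: 65.38
tcp_pos: [536.5, -357.0, 75.2]
eef_rot: [-0.001, -3.141, -0.0]
wrist_force: [-0.6, -0.7, -0.7]
gripper_width: 0.6
finger_force: 42.3
clock: 65.62
tcp_pos: [536.6, -357.0, 74.7]
eef_rot: [-0.001, -3.142, -0.0]
wrist_force: [0.0, -0.8, -1.5]
gripper_width: 0.598
finger_force: 42.3
clock: 65.88
tcp_pos: [536.6, -357.0, 74.2]
eef_rot: [0.001, 3.142, -0.0]
wrist_force: [-0.2, 0.2, -1.2]
gripper_width: 0.598
finger_force: 42.3
```

```bash
python3 -m jog '[[[0,0,0.4],[0,0,0]],[[0,0,0],[0,0,0]]]'; python3 -m jog '[[[0,0,0.2],[0,0,0]],[[0,0,0],[0,0,0]]]'
```

```text
clock: 66.12
tcp_pos: [536.7, -357.2, 74.2]
eef_rot: [0.001, 3.141, -0.0]
wrist_force: [-1.0, 1.4, 3.7]
gripper_width: 0.595
finger_force: 42.7
clock: 66.38
tcp_pos: [536.8, -357.1, 74.1]
eef_rot: [0.001, 3.141, -0.0]
wrist_force: [-2.1, 1.6, 5.8]
gripper_width: 0.603
finger_force: 43.0
```

```bash
python3 -m jog '[[[0,0,0],[0,0,0]],[[0,0,0],[0,0,0]],[[0,0,0],[0,0,0]],[[0,0,0],[0,0,0]],[[0,0,-15],[0,0,0]],[[0,0,-40],[0,0,0]],[[0,0,-50],[0,0,0]],[[0,0,-50],[0,0,0]],[[0,0,-5],[0,0,0]],[[0,0,0],[0,0,0]]]' 0; python3 -m jog '[[[8,50,0],[0,0,0]],[[8,50,0],[0,0,0]],[[8,50,0],[0,0,0]],[[8,50,0],[0,0,0]],[[8,50,0],[0,0,0]],[[8,50,0],[0,0,0]],[[8,50,0],[0,0,0]],[[8,50,0],[0,0,0]],[[8,50,0],[0,0,0]],[[8,50,0],[0,0,0]],[[8,50,0],[0,0,0]],[[8,50,0],[0,0,0]],[[7.5,50,0],[0,0,0]],[[0,22,0],[0,0,0]],[[0,0,0],[0,0,0]],[[0,0,0],[0,0,0]]]';  python3 -m jog '[[[0,0,20],[0,0,0]],[[0,0,40],[0,0,0]],[[0,0,40],[0,0,0]],[[0,0,30],[0,0,0]],[[0,0,15],[0,0,0]],[[0,0,10],[0,0,0]],[[0,0,0],[0,0,0]],[[0,0,0],[0,0,0]]]'
```

```text
clock: 67.62
tcp_pos: [536.7, -357.2, 234.3]
eef_rot: [0.001, 3.141, -0.001]
wrist_force: [0.5, -0.2, -0.1]
gripper_width: 1.002
finger_force: 0.0
clock: 69.62
tcp_pos: [433.5, 313.8, 233.1]
eef_rot: [-0.002, -3.141, 0.002]
wrist_force: [0.4, -1.0, -0.2]
gripper_width: 0.998
finger_force: 0.0
clock: 70.62
tcp_pos: [434.2, 315.3, 79.5]
eef_rot: [0.001, 3.14, 0.001]
wrist_force: [-0.4, -0.2, 1.0]
gripper_width: 1.001
finger_force: 0.0
```

```bash
python3 -m jog '[[[0.3,0,4],[0,0,0]],[[0,0,3],[0,0,0]],[[0,0,0],[0,0,0]],[[0,0,0],[0,0,0]]]'; python3 -m jog '[[[0,0,0],[0,0,0]],[[0,0,0],[0,0,0]],[[0,0,0],[0,0,0]],[[0,0,0],[0,0,0]],[[0,0,0],[0,0,0]],[[0,0,0],[0,0,0]],[[0,0,0],[0,0,0]],[[0,0,0],[0,0,0]]]' 255 40; python3 -m jog '[[[0,0,-10],[0,0,0]],[[0,0,-25],[0,0,0]],[[0,0,-40],[0,0,0]],[[0,0,-40],[0,0,0]],[[0,0,-40],[0,0,0]],[[0,0,-5],[0,0,0]],[[0,0,0],[0,0,0]]]'
```

```text
clock: 71.12
tcp_pos: [433.3, 315.0, 71.6]
eef_rot: [0.001, 3.142, 0.0]
wrist_force: [-0.2, -0.2, 0.7]
gripper_width: 0.997
finger_force: 0.0
clock: 72.12
tcp_pos: [433.4, 315.0, 71.8]
eef_rot: [0.001, 3.141, 0.0]
wrist_force: [-0.4, -1.3, 5.6]
gripper_width: 0.574
finger_force: 41.1
clock: 73.0
tcp_pos: [433.1, 315.0, 231.3]
eef_rot: [-0.001, -3.141, 0.0]
wrist_force: [-0.2, 0.1, -1.3]
gripper_width: 0.575
finger_force: 41.7
```

```bash
python3 -m jog '[[[0,-10,0],[0,0,0]],[[0,-20,0],[0,0,0]],[[-3,-40,0],[0,0,0]],[[-3,-40,0],[0,0,0]],[[-3,-40,0],[0,0,0]],[[-3,-40,0],[0,0,0]],[[-3,-40,0],[0,0,0]],[[-3,-40,0],[0,0,0]],[[-3,-40,0],[0,0,0]],[[-3,-40,0],[0,0,0]],[[-3,-40,0],[0,0,0]],[[-3,-40,0],[0,0,0]],[[-3,-40,0],[0,0,0]],[[-1.4,-40,0],[0,0,0]],[[0,-40,0],[0,0,0]],[[0,-40,0],[0,0,0]],[[0,-22.4,0],[0,0,0]],[[0,-10,0],[0,0,0]],[[0,0,0],[0,0,0]],[[0,0,0],[0,0,0]]]'; python3 -m jog '[[[0,0,20],[0,0,0]],[[0,0,40],[0,0,0]],[[0,0,40],[0,0,0]],[[0,0,30],[0,0,0]],[[0,0,15],[0,0,0]],[[0,0,6],[0,0,0]],[[0,0,4],[0,0,0]],[[0,0,0],[0,0,0]],[[0,0,0],[0,0,0]],[[0,0,0],[0,0,0]]]'
```

```text
clock: 75.5
tcp_pos: [467.2, -306.3, 231.6]
eef_rot: [0.0, -3.141, -0.001]
wrist_force: [-0.0, -0.3, -0.4]
gripper_width: 0.579
finger_force: 41.8
clock: 76.75
tcp_pos: [467.4, -307.7, 77.0]
eef_rot: [0.001, 3.141, -0.001]
wrist_force: [-0.2, -0.1, -1.2]
gripper_width: 0.576
finger_force: 41.8
```

```bash
python3 -m jog '[[[-0.5,0,2],[0,0,0]],[[0,0,1.5],[0,0,0]],[[0,0,0],[0,0,0]]]'; python3 -m jog '[[[0,0,0.7],[0,0,0]],[[0,0,0],[0,0,0]]]';python3 -m jog '[[[0,0,0.5],[0,0,0]],[[0,0,0],[0,0,0]]]'
```

```text
clock: 77.12
tcp_pos: [467.6, -307.3, 72.9]
eef_rot: [-0.001, -3.141, -0.0]
wrist_force: [-0.0, -0.0, -0.8]
gripper_width: 0.573
finger_force: 41.8
clock: 77.38
tcp_pos: [467.7, -307.4, 72.4]
eef_rot: [-0.001, -3.142, -0.0]
wrist_force: [-0.7, -0.5, -1.3]
gripper_width: 0.579
finger_force: 41.8
clock: 77.62
tcp_pos: [467.8, -307.4, 71.9]
eef_rot: [0.001, 3.141, -0.0]
wrist_force: [0.0, -0.5, -0.6]
gripper_width: 0.577
finger_force: 41.8
```

Contact, release, lift, and move clear towards the mat side for a final look.

```bash
python3 -m jog '[[[0,0,0.4],[0,0,0]],[[0,0,0.2],[0,0,0]],[[0,0,0],[0,0,0]]]'; python3 -m jog '[[[0,0,0],[0,0,0]],[[0,0,0],[0,0,0]],[[0,0,0],[0,0,0]],[[0,0,0],[0,0,0]],[[0,0,-15],[0,0,0]],[[0,0,-40],[0,0,0]],[[0,0,-50],[0,0,0]],[[0,0,-50],[0,0,0]],[[0,0,-5],[0,0,0]],[[0,0,0],[0,0,0]]]' 0; python3 -m jog '[[[0,40,0],[0,0,0]],[[0,50,0],[0,0,0]],[[0,50,0],[0,0,0]],[[0,50,0],[0,0,0]],[[0,50,0],[0,0,0]],[[0,50,0],[0,0,0]],[[0,50,0],[0,0,0]],[[0,50,0],[0,0,0]],[[0,50,0],[0,0,0]],[[0,50,0],[0,0,0]],[[0,50,0],[0,0,0]],[[0,50,0],[0,0,0]],[[0,50,0],[0,0,0]],[[0,50,0],[0,0,0]],[[0,50,0],[0,0,0]],[[0,0,0],[0,0,0]],[[0,0,0],[0,0,0]],[[0,0,0],[0,0,0]]]'; python3 - <<'E'
from h import *
c=snap('top');s=snap('side')
a=cv2.resize(c['image'][175:305,195:400],(600,380));b=cv2.resize(cv2.imread('pics/top0.png')[175:305,195:400,::-1],(600,380))
d=cv2.resize(s['image'][130:330,200:400],(400,400),interpolation=cv2.INTER_CUBIC)
cv2.imwrite('pics/f7.png',np.hstack([np.vstack([a,b])[::1,:][:, :],np.zeros((760,1,3),np.uint8)])[::1][:,:,::-1][:760,:][::1] if 0 else np.hstack([cv2.resize(a,(400,254)),cv2.resize(d,(254,254))])[:,:,::-1])
o=cv2.imread('pics/top0.png')[:,:,::-1];so=cv2.imread('pics/side0.png')[:,:,::-1]
def cen(im,lo,hi,box):
    m=cv2.inRange(cv2.cvtColor(np.ascontiguousarray(im),cv2.COLOR_RGB2HSV),lo,hi);x0,y0,x1,y1=box;M=cv2.moments(m[y0:y1,x0:x1],True);return np.array([M['m10']/M['m00']+x0,M['m01']/M['m00']+y0]).round(2),M['m00']
for n,lo,hi,bt,bs in [('oil',(20,130,100),(32,255,255),(308,205,332,232),(255,215,285,240)),('can red',(0,150,60),(8,255,255),(348,195,374,222),(275,255,310,305)),('sol',(0,100,20),(14,255,150),(335,222,358,250),(240,245,272,300))]:
    for A,B,bx,cam in [(o,c['image'],bt,'top'),(so,s['image'],bs,'side')]: print(n,cam,cen(A,lo,hi,bx),cen(B,lo,hi,bx))
E
```

```text
clock: 78.0
tcp_pos: [467.8, -307.5, 71.8]
eef_rot: [0.001, 3.141, -0.0]
wrist_force: [-1.1, 0.7, 5.5]
gripper_width: 0.577
finger_force: 42.3
clock: 79.25
tcp_pos: [467.8, -307.5, 231.9]
eef_rot: [0.001, 3.141, -0.001]
wrist_force: [0.2, -0.2, -1.1]
gripper_width: 0.997
finger_force: 0.0
clock: 81.5
tcp_pos: [468.2, 431.4, 231.0]
eef_rot: [-0.003, -3.141, 0.001]
wrist_force: [0.1, -0.6, -0.1]
gripper_width: 0.999
finger_force: 0.0
oil top (array([322.85, 217.58]), 127.0) (array([322.46, 217.57]), 126.0)
oil side (array([269.84, 229.08]), 139.0) (array([269.99, 228.85]), 150.0)
can red top (array([357.2 , 210.66]), 65.0) (array([357.22, 210.9 ]), 59.0)
can red side (array([290.87, 284.47]), 453.0) (array([291.11, 284.06]), 463.0)
sol top (array([347.02, 235.7 ]), 200.0) (array([346.64, 235.83]), 189.0)
sol side (array([255.34, 269.6 ]), 555.0) (array([254.97, 268.65]), 581.0)
```

View pics/f7.png

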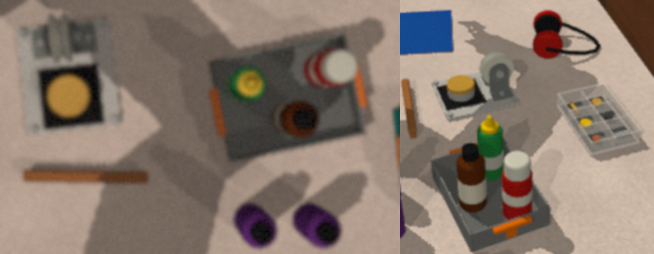

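The tin is centred on the pad (68,96). The oil bottle (249,85), can (325,70) and solvent bottle (297,118) stand upright in the tray, within 0.4 px of their start in the top view and 1 px in the side view. The brush, defenders and case look undisturbed. Handing in.

```bash
python3 -c "
from cell import robot;print(robot.sign_off())"
```

```text
the job is handed in; nothing more can be done
None
```

The job is handed in at about 82 s: the grease tin is centred on the pad to within about 2 mm, and the can and both bottles stand upright in the tray, within about 1–3 mm of their starting spots as the cameras see it.

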